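Set out a tested meter and its fittings for the as-left record

TASK

The test run is over, so set out the meter set for its record: lift the smart meter off the slide carriage and, without dropping it, rest it face up on the sloping reading stand with a long side flat against the ledge. In the fittings tray stand the black coupling in the left pocket and the stainless threaded adaptor in the right pocket (left and right as seen from the robot), put the grey dust plug into the top of the coupling, and lay the chrome probe by its stem across the two notched rests behind the pockets. The brass strainer belongs to the next job: leave it standing where it is.

Things in the scene. Friction and masses are not known exactly. Their poses are not given: they have to be found in the camera images.
- meter: Smart water meter, light grey polymer, 0.4 kg: block 58 (x) by 86 (y) mm, 34 high; black pipe stubs (24 dia) stand out 16 at both y ends; on top a round register, 56 dia, up to 56 high, with dark display. Origin: centre of its flat underside, z up through the register. Starts face up in the carriage's nest (rim 5 high), origin 38 above the bench. Grip across the 58 mm, above the rim.
- coupling: Black plastic pipe coupling standing on end, 90 g, 58 mm high: two ribbed nuts 50 dia with a 40 dia waist between (z 21 to 37); its top is open, a round bore 35 dia and 21 deep. Origin: centre of its underside, z along its axis.
- plug: Grey plastic dust plug standing on its nose, 25 g: tapered nose 24 to 29 mm dia, 10 high; flange 46 dia, z 10 to 14; round grip 20 dia, z 14 to 34. Origin: centre of the nose's underside, z up its axis. Fully in, its flange lies on the coupling's rim and its origin is 48 mm above the coupling's origin.
- adaptor: Stainless threaded adaptor standing on its hexagon, 190 g: hexagon 36 mm across flats, 41.6 across corners, 16 high; above it a threaded spigot 30 dia, up to 50 high. Origin: centre of its underside, z along its axis.
- probe: Chrome temperature probe, 110 g, lying on the bench: round stem 10 mm dia, 140 long, then a hexagon 18 across flats, 16 long, then a connector 14 dia, 22 long. Origin: on the stem's axis at the balance point, 90 from the stem's tip, 50 from the hexagon, 8 above the bench at the start; x along the stem (within 2 degrees) towards the connector. Grip across the stem at the origin.
- strainer: Brass strainer standing on the bench among the parts, to be left alone: foot 38 mm dia, waist 24, flange 48 dia at the top, 44 high. Origin: centre of its underside.
- stand_plate: Sloping aluminium plate of the reading stand, fixed: 150 mm wide (y), rising 118 from the ledge at 22 degrees, low edge to the robot. Ledge: black lip 130 wide, 10 high off the plate, 4 thick. Origin: on the plate's face at the middle of the ledge's inner side, 22 above the bench; x up the slope, y along the ledge, z square out of the plate. Meter at the ledge: origin at x 29, z 0.
- tray: Grey fittings tray, fixed, 144 (x) by 186 (y) mm, floor 6 thick. Origin: centre of underside; x away from the robot, y to its left. Two like pockets 68 square inside, wall tops at z 20: left centred at x -28, y 46, right at x -28, y -46. Behind: two V-notched rests (90 degrees, mouth 34) at x 50, y 36 and -36, 6 thick, tops z 53; a stem lying in both has its axis at z 41, along y.
- carriage: Aluminium slide carriage, locked on its rail: bed 96 by 136 mm, its top 12 above the origin and 38 above the bench. Origin: centre of the bed's underside; x away from the robot, y along the rail. The meter sits on it at the start, pipe stubs along y.
- probe_shoulder (a point): Point on the probe's stem axis where the stem meets the hexagon, 50 mm from the probe's origin.
There are look-alikes about, which are no part of the job. There is more than one size of the coupling; the one meant has the size given above. Leave any orange look-alike of the tray alone.

How it is judged:
At the end, for the whole second after the job is handed in: Meter flat on the slope, face up, long side within 10 mm and 0.15 rad of the ledge; coupling (12 mm) and adaptor (17 mm) upright on the floors of the left and right pockets; plug fully in; stem in both notches, hexagon outside them; strainer within 20 mm of its start; all at rest (x of meter in the frame of stand_plate between 0.025 and 0.039 m and y of meter in the frame of stand_plate between -0.025 and 0.025 m and z of meter in the frame of stand_plate between -0.004 and 0.004 m and angle between the z axis of meter and the z axis of stand_plate, either way round below 0.1 rad and angle between the y axis of meter and the y axis of stand_plate, either way round below 0.15 rad and angle between meter's own z axis and vertical below 0.6 rad and x of coupling in the frame of tray between -0.04 and -0.016 m and y of coupling in the frame of tray between 0.034 and 0.058 m and z of each of coupling, adaptor in the frame of tray below 0.01 m and angle between each of coupling, adaptor, strainer's own z axis and vertical below 0.1 rad and x of adaptor in the frame of tray between -0.045 and -0.011 m and y of adaptor in the frame of tray between -0.063 and -0.029 m and horizontal distance between plug and coupling below 0.008 m and angle between plug's own z axis and vertical below 0.12 rad and z of plug in the frame of coupling between 0.044 and 0.052 m and x of probe in the frame of tray between 0.042 and 0.058 m and y of probe in the frame of tray between -0.032 and 0.032 m and z of probe in the frame of tray between 0.036 and 0.046 m and angle between the x axis of probe and the y axis of tray, either way round below 0.12 rad and (y of probe_shoulder in the frame of tray above 0.039 m or y of probe_shoulder in the frame of tray below -0.039 m) and linear speed of each of meter, coupling, plug, adaptor, probe below 0.02 m/s and distance of strainer from where it was at the start of the episode below 0.02 m); the robot touches nothing.
It fails at once if the meter is dropped: it moves faster than 0.6 m/s out of the fingers (linear speed of meter above 0.6 m/s and contact force between the fingers and meter below 0.3 N).
It fails at once if the brass strainer is knocked over or pushed more than 25 mm (distance of strainer from where it was at the start of the episode above 0.025 m or angle between strainer's own z axis and vertical above 0.5 rad).
It also fails if it takes over 120 s, if anything falls off the work surface, if the arm or the gripper's body presses on something with over 40 N, if the wrist force passes 120 N, or if a joint passes its speed limit or range.

ROBOT

A 6-joint arm with a two-finger parallel gripper is mounted at the origin on the work surface. World frame = base frame: x ahead of the robot, y to its left, z up, the work surface at z = 0. Lengths are in m, angles in rad, forces in N, time in s.
With the tool pointing down it reaches from about 0.3 to 0.85 m from the base axis. Payload 5.4 kg.
Tool frame: the origin (TCP) lies at the very end of the fingers, on their centre line; the grasp point (between the pads) lies 19 mm behind it; z points along the fingers, y is the line along which they close (so a half turn about z gives the same grasp; the last joint's range is limited). The gripper opens to 85 mm and grips with 20 to 120 N. Pads are 22 mm wide; open, the fingers measure 114 mm over their backs; the gripper's body (76 mm by 85 mm) begins 54 mm behind the grasp point. The pads swing forward as they close: fully open they stand 13 mm farther back than shut.
Start: joints at [0.961, 0.158, 1.597, -0, 1.386, -0.21], TCP at [0.224, 0.53, 0.198] pointing down, gripper open.
Joint ranges: [-2.91, 2.91], [-0.94, 2.29], [0.18, 2.7], [-1.29, 4.43], [0.17, 2.64], [-3, 3]. Speed limits (rad/s): [2.57, 2.57, 3.14, 3.14, 3.14, 3.14].

INTERFACE

Orientations are given as a unit quaternion [x, y, z, w].
In Python, from plant import arm gives the robot as it stands.
- The arm moves only by the shell command python3 -m creep 'ROWS' [FORCE]. ROWS is JSON, a list of rows, each an object with "delta_rot": the turn, a rotation vector about the world's x, y, z in rad, a list of three; "translation": the shift along the world's x, y, z in mm, a list of three; "hand": the closure in counts, from 0 (fully open) to 255 (shut). A call has exactly 5 rows; each row shifts and turns the commanded pose from where the row before left it; what a row does not reach is not made up. A row lasts 1/10 s, in which the tool goes at most 50 mm and 8.59 degrees, less where a joint would pass 70% of its speed; a pose out of reach is approached as far as the arm can. A call is refused whole if a number of a shift passes 50 or a number of a turn 0.15, either way. A call with a gripper value outside its range is refused whole. The fingers move at their own pace and stop on an object; FORCE is the grip in N (left out, the last holds). Time passes only in rows, so rows that do not move let the fingers close, or fill a call up. It gives the time, the measured TCP pose, the force, the opening and the grip force at its end, in the units of the state.
- arm.state(): the state, without advancing time (a new reading comes with each control period).
- arm.get_image(name): name is "side" or "top"; returns a dict with "pixels" (420x560x3 uint8, red, green, blue), "vfov" (degrees; the focal length in pixels is half the picture's height over the tangent of half this angle, whatever the lens; pixels are square), "cx", "cy" (the principal point, pixels), "k1" (the pictures are not rectified: a ray, as slopes to the right and down, at radius r is drawn at 1 + k1 r^2 times it, then the intrinsics apply), "xyz" and "rotation" of the camera in the world. Camera axes: x right, y down, z forward; pixel columns grow to the right and rows downward; lengths in m; the calibration is good to about 2 mm. A picture is of the moment at which its call begins. There is no depth.
- arm.job_done(): hands the job in; it is judged then, once.
The state is a dict: "time": time; "joints": joint angles; "joint_velocities": joint speeds; "effort": joint torques, N m; "tool_pos": TCP position; "ee_rot": TCP orientation; "ft_force": force on the tool from outside, world axes, zero at the start; "torque": the same for the moment, N m; "opening": finger opening in m; "finger_force": force on a finger pad.
Only numpy, scipy, OpenCV 4.12 (cv2) and the standard library are available. Lean on these libraries where they do the work, as an engineer would, in place of code of your own. Each camera call takes 0.05 s, during which the arm holds its last target. There are 200 camera calls.

## Working session

There is one attempt and no reset: what is moved stays moved. The work goes in short steps, Python scripts to look and compute and a shell command to move; the robot and the scene stay as the last step left them, time stands still between calls to the robot, and variables do not carry over. Pictures are saved under pics/ and viewed, at most 17 in all, crops included, and the job is handed in when it is done.

```bash
mkdir -p pics; ls
cat > h.py <<'E'
import numpy as np, cv2
from scipy.spatial.transform import Rotation as R
from plant import arm
def cam(n,name=None):
    d=arm.get_image(n)
    if name: cv2.imwrite('pics/'+name, cv2.cvtColor(np.asarray(d['pixels'],np.uint8),cv2.COLOR_RGB2BGR))
    return d
def rot(d):
    r=np.array(d['rotation'],float)
    return r if r.shape==(3,3) else R.from_quat(r).as_matrix()
def ray(d,u,v):
    f=210/np.tan(np.radians(d['vfov'])/2); k=d['k1']
    K=np.array([[f,0,d['cx']],[0,f,d['cy']],[0,0,1.]])
    p=cv2.undistortPoints(np.array([[[u,v]]],float),K,np.array([k,0,0,0.]))[0,0]
    return np.array(d['xyz']),rot(d)@np.array([p[0],p[1],1])
def on(d,u,v,z):
    o,r=ray(d,u,v); return o+r*(z-o[2])/r[2]
def px(d,P):
    f=210/np.tan(np.radians(d['vfov'])/2)
    q=rot(d).T@(np.array(P)-np.array(d['xyz'])); s=q[:2]/q[2]; s=s*(1+d['k1']*(s@s))
    return f*s+[d['cx'],d['cy']]
E
python3 - <<'E'
from h import *
import pickle
for n in('top','side'):
    d=cam(n,n+'0.png'); pickle.dump(d,open(n+'0.pkl','wb'))
    print(n,{k:v for k,v in d.items() if k!='pixels'})
print(arm.state())
E
```

```text
pics
top {'vfov': 54.61701423013632, 'cx': 276.68714813029567, 'cy': 215.28305697718812, 'k1': -0.0682200088851879, 'xyz': array([0.40388509, 0.05101274, 0.98342856]), 'rotation': array([ 0.7113268 , -0.70187022,  0.02949116, -0.02286135])}
side {'vfov': 46.41671277448758, 'cx': 286.25210813853096, 'cy': 196.71284251792815, 'k1': -0.15389980227369504, 'xyz': array([ 0.29631147, -1.05927673,  0.70206852]), 'rotation': array([ 0.86661576, -0.047417  ,  0.04106708, -0.49501742])}
{'time': 0.1, 'joints': array([ 9.60900720e-01,  1.58975988e-01,  1.59809178e+00,  1.44134885e-05,
        1.38619954e+00, -2.10110515e-01]), 'joint_velocities': array([-0.00060623,  0.00145526, -0.00256508,  0.00043819, -0.001162  ,
       -0.00091151]), 'effort': array([-7.82236093e-04, -3.96984601e+01, -3.32341647e+01, -4.12292611e-04,
        4.15431263e-03,  1.44431181e-05]), 'tool_pos': array([0.22347919, 0.52915854, 0.19732831]), 'ee_rot': array([ 1.98565250e-01,  9.80087313e-01, -7.65109481e-04, -3.40266544e-04]), 'ft_force': array([0.24732484, 0.87571898, 0.19802313]), 'torque': array([ 0.05108279, -0.02619017, -0.01676166]), 'finger_force': 0.0, 'opening': 0.08536085579897358}
```

View pics/top0.png

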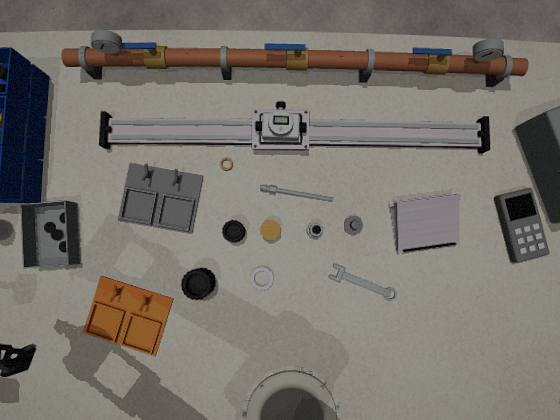

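View pics/side0.png

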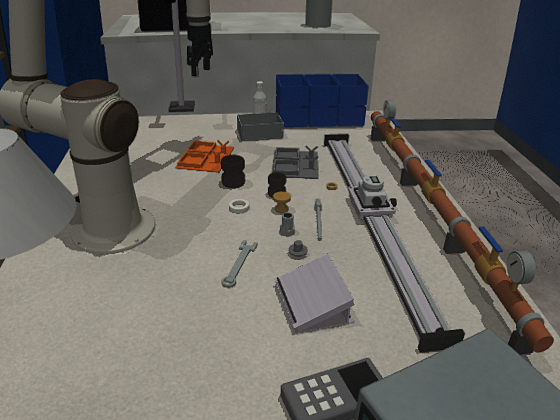

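Top view: grey tray (161,197), small black coupling (234,231), strainer (271,230), adaptor (315,230), plug (353,225), probe from (262,188) to (332,199) with its connector at the left, meter (280,125) and stand (427,222). The larger coupling at (198,284) and the orange tray are decoys.

Run:
```python
import pickle,cv2,numpy as np
d=pickle.load(open('top0.pkl','rb')); p=np.asarray(d['pixels'],np.uint8)[95:265,110:470,::-1]
a=cv2.resize(p[60:,:195],None,fx=4,fy=4,interpolation=cv2.INTER_CUBIC); cv2.imwrite('pics/c1.png',a)
a=cv2.resize(p[:,125:],None,fx=3.4,fy=3.4,interpolation=cv2.INTER_CUBIC); print(a.shape); cv2.imwrite('pics/c2.png',a)
```

```text
(578, 799, 3)
```

View pics/c1.png

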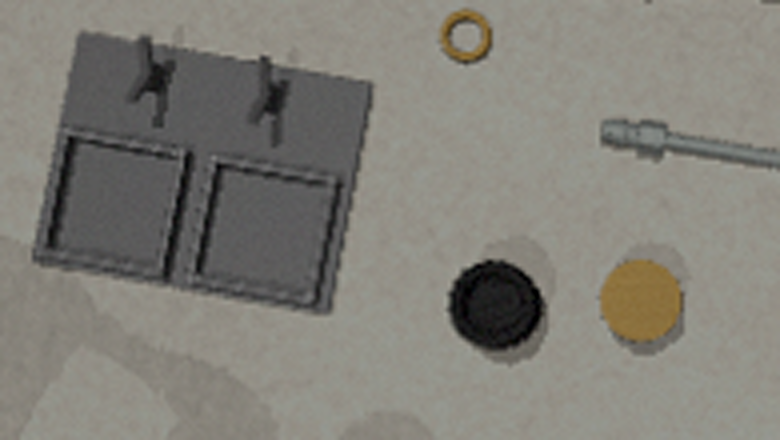

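View pics/c2.png

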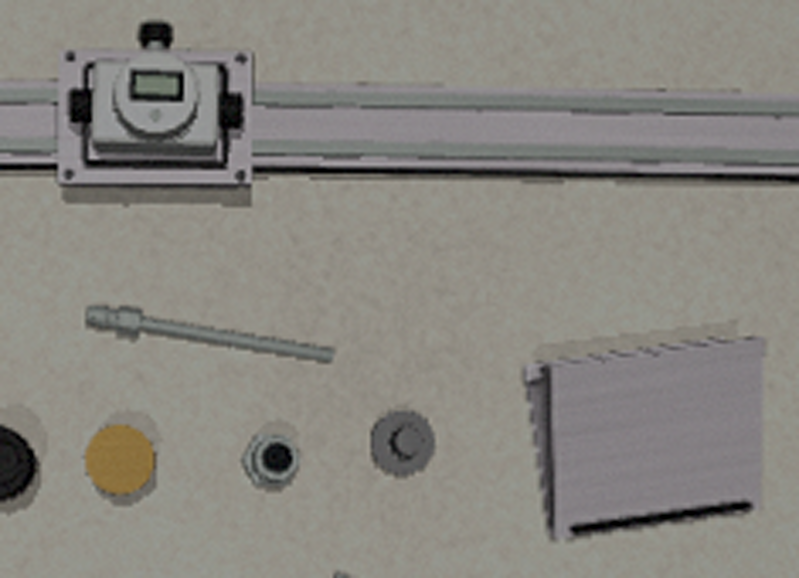

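Crops: tray base corners, in the 4x crop, at (80,32),(372,83),(330,312),(35,262); coupling centre (496,305); strainer (641,301). In the 3.4x crop: adaptor (278,457), plug (402,442), probe tip (333,354) to connector end (87,316), meter stubs (80,106)/(231,110), ledge from (572,530) to (750,506).

```bash
cat > m.py <<'E'
from h import *
import pickle
d=pickle.load(open('top0.pkl','rb')); s=pickle.load(open('side0.pkl','rb'))
A=lambda x,y,z:on(d,110+(x+.5)/4-.5,155+(y+.5)/4-.5,z)
B=lambda x,y,z:on(d,235+(x+.5)/3.4-.5,95+(y+.5)/3.4-.5,z)
def sh(n,P): print(n,np.round(P,4),'side px',np.round(px(s,P),1))
T=[A(80,32,.006),A(372,83,.006),A(330,312,.006),A(35,262,.006)]
for t in T: sh('trayc',t)
print('sizes',[np.round(np.linalg.norm(T[i]-T[(i+1)%4]),4) for i in range(4)])
c=np.mean(T,0); 
v=(T[0]+T[3]-T[1]-T[2])[:2]; w=(T[0]+T[1]-T[2]-T[3])[:2]
print('tray',c,'yaw from y',np.degrees(np.arctan2(-v[0],v[1])),'from x',np.degrees(np.arctan2(w[1],w[0])))
sh('coupling',A(496,305,.058)); sh('strainer',A(641,301,.044))
sh('adaptor',B(278,457,.05)); sh('plugfl',B(402,442,.014)); sh('pluggrip',B(407,441,.034))
a,b,e=B(87,316,.008),B(142,323,.008),B(333,354,.008)
sh('conn end',a);sh('shoulder',b);sh('tip',e);print(np.linalg.norm(a-e),np.linalg.norm(b-e),'dir',np.degrees(np.arctan2(*(a-e)[[1,0]])))
sh('probe O',e+(a-e)/np.linalg.norm(a-e)*.09)
for n,P in (('stubL',B(80,106,.055)),('stubR',B(231,110,.055)),('reg',B(156,95,.094)),('c1',B(62,50,.038)),('c2',B(252,53,.038)),('c3',B(252,186,.038)),('c4',B(60,186,.038))): sh(n,P)
zt=.022+.118*np.sin(np.radians(22))
for n,P in (('topL',B(553,365,zt)),('topR',B(764,340,zt)),('ledgeL',B(572,530,.03)),('ledgeR',B(750,506,.03)),('botL',B(560,540,.022)),('botR',B(762,508,.022))): sh(n,P)
# colour blobs
for nm,g in(('top',d),('side',s)):
    h=cv2.cvtColor(np.asarray(g['pixels'],np.uint8),cv2.COLOR_RGB2HSV)
    V=h[...,2]
    for lab,m in(('dark',V<45),('brass',(h[...,0]>12)&(h[...,0]<28)&(h[...,1]>110)&(V>90))):
        n,_,st,ce=cv2.connectedComponentsWithStats(m.astype(np.uint8))
        print(nm,lab,[(tuple(map(int,st[i])),tuple(np.round(ce[i],1))) for i in range(1,n) if 60<st[i,4]<900])
E
python3 m.py
python3 - <<'E'
import pickle,cv2,numpy as np
d=pickle.load(open('side0.pkl','rb')); p=np.asarray(d['pixels'],np.uint8)[135:335,225:425,::-1]
cv2.imwrite('pics/s1.png',cv2.resize(p,(600,600),interpolation=cv2.INTER_CUBIC))
E
```

```text
trayc [0.6009 0.4043 0.006 ] side px [317.7 151.2]
trayc [0.5712 0.2236 0.006 ] side px [318.7 176.9]
trayc [0.4319 0.2451 0.006 ] side px [272.2 175.3]
trayc [0.4594 0.4259 0.006 ] side px [275.1 149.8]
sizes [np.float64(0.1831), np.float64(0.141), np.float64(0.1829), np.float64(0.1431)]
tray [0.51584057 0.32471157 0.006     ] yaw from y -8.98965349315964 from x -8.743373336554809
coupling [0.4357 0.1403 0.058 ] side px [277.4 176.3]
strainer [0.4396 0.0579 0.044 ] side px [282.1 195.4]
adaptor [ 0.4427 -0.0491  0.05  ] side px [288.4 215.1]
plugfl [ 0.4559 -0.1405  0.014 ] side px [298.5 248.5]
pluggrip [ 0.4555 -0.14    0.034 ] side px [298.6 241.5]
conn end [0.5429 0.083  0.008 ] side px [317.8 200.6]
shoulder [0.5384 0.0438 0.008 ] side px [318.8 208. ]
tip [ 0.5182 -0.0924  0.008 ] side px [320.6 237.4]
0.1770594169145361 0.13765773110707238 dir 81.9960548628185
probe O [ 0.5308 -0.0032  0.008 ] side px [319.1 217.6]
stubL [0.6816 0.0887 0.055 ] side px [367.5 182.8]
stubR [ 0.6805 -0.0151  0.055 ] side px [377.6 202.1]
reg [0.6781 0.0372 0.094 ] side px [372.9 179.3]
c1 [0.726
[... 2674 characters left out ...]
 np.float64(201.6))), ((443, 232, 23, 22, 302), (np.float64(452.6), np.float64(244.6))), ((277, 278, 19, 45, 74), (np.float64(286.6), np.float64(301.3))), ((487, 279, 47, 76, 460), (np.float64(517.6), np.float64(337.3))), ((338, 361, 40, 41, 779), (np.float64(357.3), np.float64(377.4))), ((281, 387, 15, 33, 103), (np.float64(287.1), np.float64(405.5))), ((358, 402, 19, 18, 197), (np.float64(365.0), np.float64(412.9))), ((328, 410, 28, 10, 131), (np.float64(345.2), np.float64(416.1)))]
side brass [((425, 180, 20, 12, 80), (np.float64(432.5), np.float64(186.4))), ((273, 192, 18, 9, 123), (np.float64(281.5), np.float64(195.7))), ((479, 254, 26, 18, 141), (np.float64(489.6), np.float64(263.5)))]
```

View pics/s1.png

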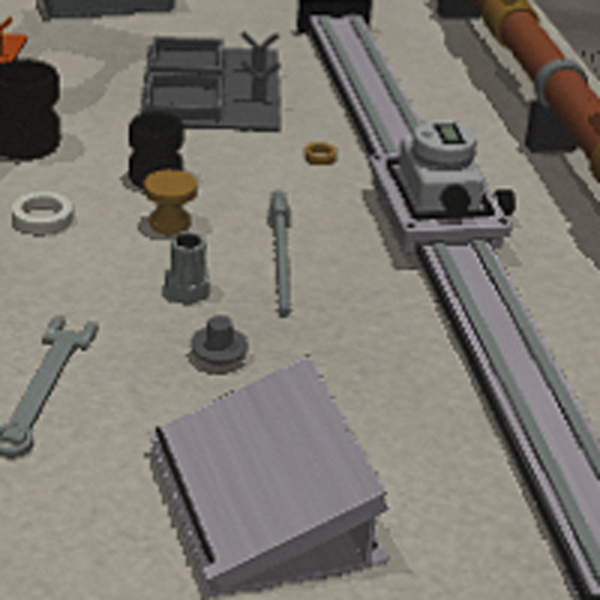

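Side crop: coupling top (156,122), adaptor top (188,240) and plug top (219,323) agree with the top-view rays to about 1 px. All the grasps can close along world x. I'll move above the coupling and turn the tool on the way.

```bash
python3 -m creep '[{"translation":[21,-39,0],"delta_rot":[0,0,-0.117],"hand":0},{"translation":[21,-39,0],"delta_rot":[0,0,-0.117],"hand":0},{"translation":[21,-39,0],"delta_rot":[0,0,-0.117],"hand":0},{"translation":[21,-39,0],"delta_rot":[0,0,-0.117],"hand":0},{"translation":[21,-39,0],"delta_rot":[0,0,-0.117],"hand":0}]' 40
python3 -m creep '[{"translation":[21,-39,0],"delta_rot":[0,0,-0.117],"hand":0},{"translation":[21,-39,0],"delta_rot":[0,0,-0.117],"hand":0},{"translation":[21,-39,0],"delta_rot":[0,0,-0.117],"hand":0},{"translation":[21,-39,0],"delta_rot":[0,0,-0.117],"hand":0},{"translation":[21,-39,0],"delta_rot":[0,0,-0.117],"hand":0}]'
cat >> h.py <<'E'
def st(tgt=None):
    s=arm.state(); M=R.from_quat(s['ee_rot']).as_matrix()
    print('t',round(s['time'],2),'tcp mm',np.round(np.array(s['tool_pos'])*1000,1),'yaw_y',round(np.degrees(np.arctan2(M[1,1],M[0,1])),1),'tilt z',np.round(M[:,2],3),'open',round(s['opening']*1000,1),'ff',round(s['finger_force'],1),'F',np.round(s['ft_force'],1),'j',np.round(s['joints'],2))
    if tgt: print('to go mm',np.round(np.array(tgt)-np.array(s['tool_pos'])*1000,1))
E
python3 -c "from h import *;st([435.7,140.3,32])"
```

```text
time: 0.6
tool_pos: [0.329, 0.3329, 0.1978]
ee_rot: [0.475, 0.88, -0.0, -0.0]
ft_force: [0.7, 0.4, 0.3]
opening: 0.0853
finger_force: 0.0
time: 1.1
tool_pos: [0.4341, 0.1379, 0.198]
ee_rot: [0.708, 0.706, -0.0, -0.0]
ft_force: [1.3, 0.9, 0.2]
opening: 0.0855
finger_force: 0.0
t 1.1 tcp mm [434.1 137.9 198. ] yaw_y -0.2 tilt z [-0.  0. -1.] open 85.5 ff 0.0 F [1.3 0.9 0.2] j [ 0.04 -0.16  1.92  0.    1.39  0.05]
to go mm [   1.6    2.4 -166. ]
```

```bash
python3 -m creep '[{"translation":[2,2,-40],"delta_rot":[0,0,0],"hand":0},{"translation":[0,0,-40],"delta_rot":[0,0,0],"hand":0},{"translation":[0,0,-40],"delta_rot":[0,0,0],"hand":0},{"translation":[0,0,-30],"delta_rot":[0,0,0],"hand":0},{"translation":[0,0,-15],"delta_rot":[0,0,0],"hand":0}]'
python3 -m creep '[{"translation":[0,0,0],"delta_rot":[0,0,0],"hand":90},{"translation":[0,0,0],"delta_rot":[0,0,0],"hand":200},{"translation":[0,0,0],"delta_rot":[0,0,0],"hand":200},{"translation":[0,0,0],"delta_rot":[0,0,0],"hand":200},{"translation":[0,0,0],"delta_rot":[0,0,0],"hand":200}]' 40
python3 -c "from h import *;st();cam('side','g1.png')"
```

```text
time: 1.6
tool_pos: [0.4328, 0.1414, 0.0297]
ee_rot: [0.707, 0.707, -0.002, -0.002]
ft_force: [-0.0, -0.3, 0.4]
opening: 0.0855
finger_force: 0.0
time: 2.1
tool_pos: [0.4367, 0.1417, 0.0342]
ee_rot: [0.707, 0.707, 0.001, 0.001]
ft_force: [-0.6, 0.0, 0.1]
opening: 0.0184
finger_force: 0.0
t 2.1 tcp mm [436.7 141.7  34.2] yaw_y 0.1 tilt z [ 0.002  0.    -1.   ] open 18.4 ff 0.0 F [-0.6  0.   0.1] j [ 0.05  0.06  2.06 -0.    1.02  0.05]
```

Run:
```python
import cv2
p=cv2.imread('pics/g1.png')[100:260,180:380]
cv2.imwrite('pics/g1c.png',cv2.resize(p,(750,600),interpolation=cv2.INTER_CUBIC))
```

```text
(no output)
```

View pics/g1c.png

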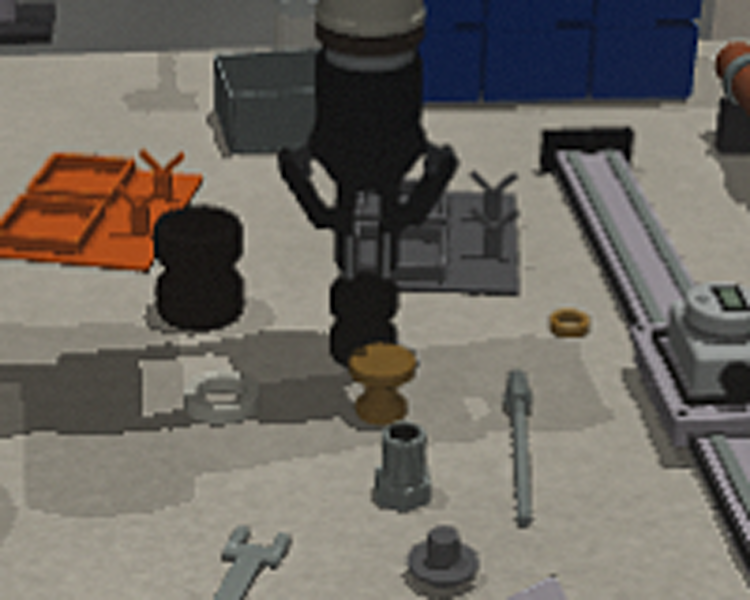

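The side crop shows the fingers closed on nothing, ending at about (365,270), with the coupling (365,285) untouched in front of or below them. I'll check with the top view and projections.

Run:
```python
from h import *
d=cam('top','g1t.png'); s=cam('side')
st()
for z in(.034,.06,.107,.2): print(z,px(d,[.4367,.1417,z]),px(s,[.4367,.1417,z]))
for y in (.17,.2): print(y,px(s,[.4367,y,.034]))
p=cv2.imread('pics/g1t.png')[130:290,160:360]
cv2.imwrite('pics/g1tc.png',cv2.resize(p,(750,600),interpolation=cv2.INTER_CUBIC))
```

```text
t 2.25 tcp mm [436.1 141.7  33.6] yaw_y 0.1 tilt z [ 0.001  0.    -1.   ] open 18.4 ff 0.0 F [ 0.1 -0.6 -0.1] j [0.05 0.06 2.06 0.   1.02 0.05]
0.034 [234.00495886 230.80164587] [277.58507317 183.57793237]
0.06 [232.91977247 230.39064246] [277.72874985 175.43115751]
0.107 [230.79535902 229.58593969] [277.99735572 160.31500595]
0.2 [225.84408364 227.70992718] [278.56428139 128.88734927]
0.17 [276.52347843 178.82024493]
0.2 [275.43786245 173.95408964]
```

View pics/g1tc.png

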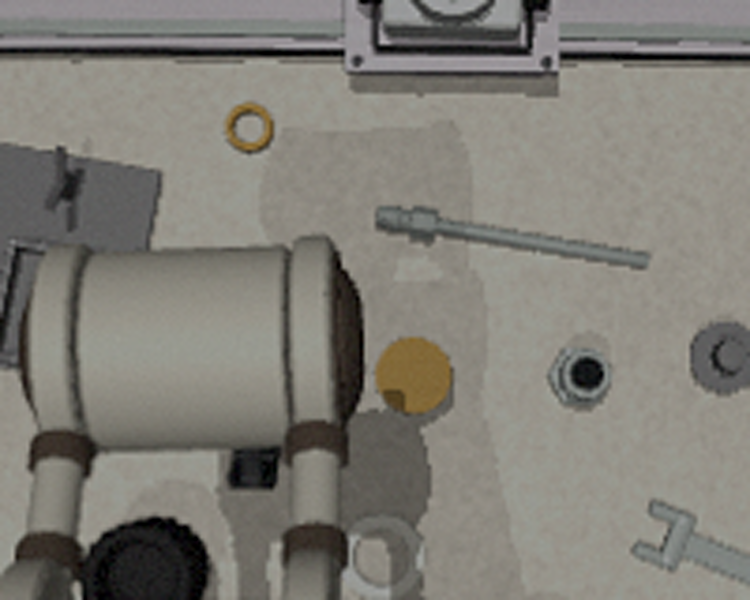

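```bash
cat >> h.py <<'E'
def tri(d,a,s,b):
    o1,r1=ray(d,*a); o2,r2=ray(s,*b)
    A=np.c_[r1,-r2]; t=np.linalg.lstsq(A,o2-o1,rcond=None)[0]
    p,q=o1+t[0]*r1,o2+t[1]*r2; return (p+q)/2,np.linalg.norm(p-q)
E
python3 - <<'E'
from h import *
import pickle
d=pickle.load(open('top0.pkl','rb')); s=pickle.load(open('side0.pkl','rb'))
print(tri(d,(227.5,254.8),s,(259.2,144)))
# start picture: gripper at start tip in side view ~ (200,74); where does TCP project
print(px(s,[.2235,.5292,.1973]))
print('coupling',tri(d,(233.5,230.9),s,(277.2,176)))
print('bottom px',px(s,[.4357,.1403-.025,0]))
E
```

```text
(array([0.38441388, 0.142027  , 0.15762524]), np.float64(0.0014245898378540773))
[201.94478664  86.72416816]
coupling (array([0.43535173, 0.1404898 , 0.05890209]), np.float64(0.000498516188218871))
bottom px [278.05792755 198.72604829]
```

```bash
python3 -m creep '[{"translation":[0,0,40],"delta_rot":[0,0,0],"hand":255},{"translation":[-12,-35,30],"delta_rot":[0,0,0],"hand":255},{"translation":[-16,-39,0],"delta_rot":[0,0,0],"hand":255},{"translation":[-16,-39,0],"delta_rot":[0,0,0],"hand":255},{"translation":[-17,-39,0],"delta_rot":[0,0,0],"hand":255}]'
python3 -m creep '[{"translation":[0,0,-40],"delta_rot":[0,0,0],"hand":255},{"translation":[0,0,-25],"delta_rot":[0,0,0],"hand":255},{"translation":[0,0,0],"delta_rot":[0,0,0],"hand":255},{"translation":[0,0,0],"delta_rot":[0,0,0],"hand":255},{"translation":[0,0,0],"delta_rot":[0,0,0],"hand":255}]'
python3 - <<'E'
from h import *
st(); d=cam('top','g2t.png'); s=cam('side','g2s.png'); p=np.array(arm.state()['tool_pos'])
u=px(s,p); print(u,px(d,p),[px(s,p+[0,0,z]) for z in(.02,.04)])
a,b=int(u[0])-50,int(u[1])-60
cv2.imwrite('pics/g2c.png',cv2.resize(cv2.imread('pics/g2s.png')[b:b+90,a:a+100],(600,540),interpolation=cv2.INTER_CUBIC)); print(a,b)
E
```

```text
time: 2.75
tool_pos: [0.3744, -0.0116, 0.1037]
ee_rot: [0.706, 0.708, 0.0, 0.001]
ft_force: [0.7, -0.7, 0.3]
opening: 0.0001
finger_force: 0.0
time: 3.25
tool_pos: [0.3762, -0.0106, 0.0397]
ee_rot: [0.706, 0.708, 0.001, 0.001]
ft_force: [0.4, -0.4, 0.7]
opening: 0.0
finger_force: 0.0
t 3.25 tcp mm [376.2 -10.6  39.7] yaw_y 0.1 tilt z [ 0.003 -0.001 -1.   ] open 0.0 ff 0.0 F [ 0.4 -0.4  0.7] j [-0.35 -0.19  2.28  0.    1.05 -0.35]
[260.37157678 211.54065695] [299.13623685 257.74560502] [array([260.34875435, 204.80669516]), array([260.32709802, 197.95949809])]
210 151
```

View pics/g2c.png

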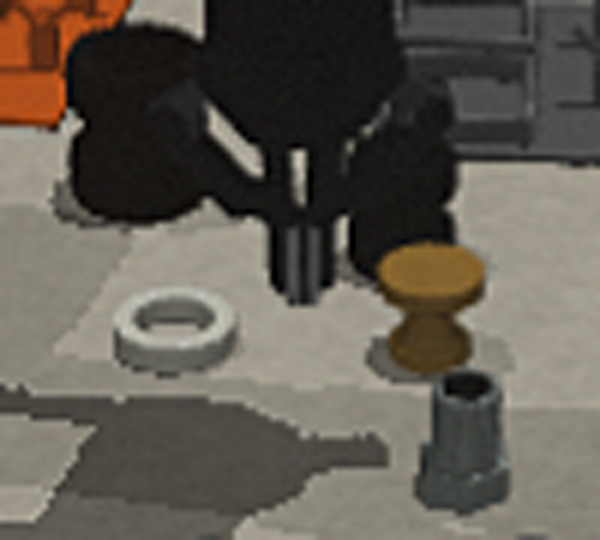

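The finger tip is at crop (303,300), i.e. full pixel (260.5,201), while the reported TCP projects to row 211.5. The real tips are therefore about 30 mm higher than reported. I'll confirm with a gentle touch on the bench.

```bash
python3 -m creep '[{"translation":[0,0,-35],"delta_rot":[0,0,0],"hand":255},{"translation":[0,0,-15],"delta_rot":[0,0,0],"hand":255},{"translation":[0,0,-5],"delta_rot":[0,0,0],"hand":255},{"translation":[0,0,0],"delta_rot":[0,0,0],"hand":255},{"translation":[0,0,0],"delta_rot":[0,0,0],"hand":255}]'
python3 -c "from h import *;st()"
```

```text
time: 3.85
tool_pos: [0.376, -0.0107, -0.0157]
ee_rot: [0.707, 0.708, 0.0, 0.001]
ft_force: [0.4, -0.2, 0.6]
opening: 0.0002
finger_force: 0.0
t 3.85 tcp mm [376.  -10.7 -15.7] yaw_y 0.1 tilt z [ 0.002 -0.001 -1.   ] open 0.2 ff 0.0 F [ 0.4 -0.2  0.6] j [-0.35 -0.05  2.3  -0.    0.9  -0.35]
```

```bash
python3 -m creep '[{"translation":[0,0,-2],"delta_rot":[0,0,0],"hand":255},{"translation":[0,0,-2],"delta_rot":[0,0,0],"hand":255},{"translation":[0,0,-2],"delta_rot":[0,0,0],"hand":255},{"translation":[0,0,-2],"delta_rot":[0,0,0],"hand":255},{"translation":[0,0,0],"delta_rot":[0,0,0],"hand":255}]'
python3 -m creep '[{"translation":[0,0,-1],"delta_rot":[0,0,0],"hand":255},{"translation":[0,0,-1],"delta_rot":[0,0,0],"hand":255},{"translation":[0,0,-1],"delta_rot":[0,0,0],"hand":255},{"translation":[0,0,0],"delta_rot":[0,0,0],"hand":255},{"translation":[0,0,0],"delta_rot":[0,0,0],"hand":255}]'
```

```text
time: 4.35
tool_pos: [0.3745, -0.0103, -0.0251]
ee_rot: [0.707, 0.707, -0.0, -0.0]
ft_force: [-0.5, -0.4, -0.1]
opening: -0.0001
finger_force: 0.0
time: 4.85
tool_pos: [0.3748, -0.0103, -0.0278]
ee_rot: [0.707, 0.707, -0.0, -0.0]
ft_force: [-1.0, -0.6, 0.3]
opening: -0.0001
finger_force: 0.0
```

```bash
python3 -m creep '[{"translation":[0,0,-1],"delta_rot":[0,0,0],"hand":255},{"translation":[0,0,-1],"delta_rot":[0,0,0],"hand":255},{"translation":[0,0,0],"delta_rot":[0,0,0],"hand":255},{"translation":[0,0,0],"delta_rot":[0,0,0],"hand":255},{"translation":[0,0,0],"delta_rot":[0,0,0],"hand":255}]'
python3 - <<'E'
from h import *
s=cam('side','g3s.png'); p=np.array(arm.state()['tool_pos']); st()
print(px(s,[p[0],p[1],0]))
cv2.imwrite('pics/g3c.png',cv2.resize(cv2.imread('pics/g3s.png')[170:250,210:310],(600,480),interpolation=cv2.INTER_CUBIC))
E
```

```text
time: 5.35
tool_pos: [0.3748, -0.0104, -0.0298]
ee_rot: [0.707, 0.707, -0.0, -0.0]
ft_force: [0.8, 0.4, -0.3]
opening: -0.0001
finger_force: 0.0
t 5.4 tcp mm [374.8 -10.4 -29.8] yaw_y 0.1 tilt z [ 0. -0. -1.] open -0.0 ff 0.0 F [ 0.2  0.2 -0. ] j [-0.35 -0.02  2.3   0.    0.86 -0.35]
[259.87478318 224.53738076]
```

View pics/g3c.png

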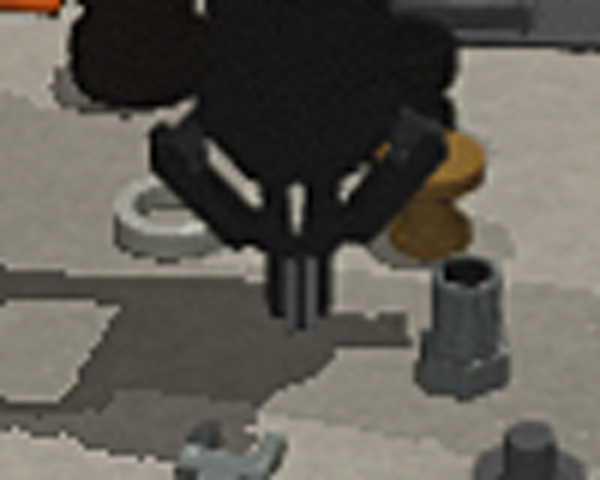

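The tip at crop (302,325), row 224.2, is practically on the bench (row 224.5). A few more 1 mm steps should make contact.

```bash
for i in 1 2; do python3 -m creep '[{"translation":[0,0,-1],"delta_rot":[0,0,0],"hand":255},{"translation":[0,0,0],"delta_rot":[0,0,0],"hand":255},{"translation":[0,0,-1],"delta_rot":[0,0,0],"hand":255},{"translation":[0,0,0],"delta_rot":[0,0,0],"hand":255},{"translation":[0,0,0],"delta_rot":[0,0,0],"hand":255}]' | grep -E "tool_pos|ft"; done
```

```text
tool_pos: [0.3748, -0.0103, -0.0319]
ft_force: [-0.6, -0.9, -0.3]
tool_pos: [0.3748, -0.0104, -0.0331]
ft_force: [-3.2, 1.0, 11.7]
```

Contact is at reported z = -33, so the real tips sit 33 mm above the reported TCP. I'll use that offset from here and go back to the coupling.

```bash
python3 -m creep '[{"translation":[0,0,40],"delta_rot":[0,0,0],"hand":0},{"translation":[0,0,45],"delta_rot":[0,0,0],"hand":0},{"translation":[11,26,40],"delta_rot":[0,0,0],"hand":0},{"translation":[16,40,5],"delta_rot":[0,0,0],"hand":0},{"translation":[16,42,0],"delta_rot":[0,0,0],"hand":0}]'  | grep -E "tool_pos|ft"
python3 -m creep '[{"translation":[17,43,0],"delta_rot":[0,0,0],"hand":0},{"translation":[0,0,0],"delta_rot":[0,0,0],"hand":0},{"translation":[0,0,-40],"delta_rot":[0,0,0],"hand":0},{"translation":[0,0,-38],"delta_rot":[0,0,0],"hand":0},{"translation":[0,0,-10],"delta_rot":[0,0,0],"hand":0}]'  | grep -E "tool_pos|ft"
python3 -m creep '[{"translation":[0,0,-7],"delta_rot":[0,0,0],"hand":0},{"translation":[0,0,0],"delta_rot":[0,0,0],"hand":200},{"translation":[0,0,0],"delta_rot":[0,0,0],"hand":200},{"translation":[0,0,0],"delta_rot":[0,0,0],"hand":200},{"translation":[0,0,0],"delta_rot":[0,0,0],"hand":200}]' 40
python3 -c "from h import *;st()"
```

```text
tool_pos: [0.4205, 0.0985, 0.0989]
ft_force: [0.8, 0.6, -0.0]
tool_pos: [0.4307, 0.1401, 0.0044]
ft_force: [-1.5, -0.0, -0.7]
time: 7.9
tool_pos: [0.4368, 0.1406, 0.0033]
ee_rot: [0.707, 0.707, 0.001, 0.001]
ft_force: [-0.8, -1.0, 6.2]
opening: 0.0491
finger_force: 41.3
t 7.9 tcp mm [436.8 140.6   3.3] yaw_y 0.1 tilt z [ 0.004  0.    -1.   ] open 49.1 ff 41.3 F [-0.8 -1.   6.2] j [ 0.05  0.12  2.07 -0.    0.95  0.05]
```

```bash
python3 -m creep '[{"translation":[0,0,30],"delta_rot":[0,0,0],"hand":200},{"translation":[0,0,40],"delta_rot":[0,0,0],"hand":200},{"translation":[10,39,0],"delta_rot":[0,0,0],"hand":200},{"translation":[10,39,0],"delta_rot":[0,0,0],"hand":200},{"translation":[10,39,0],"delta_rot":[0,0,0],"hand":200}]'  | grep -E "tool_pos|ft"
python3 -m creep '[{"translation":[10,39,0],"delta_rot":[0,0,0],"hand":200},{"translation":[10,39,0],"delta_rot":[0,0,0],"hand":200},{"translation":[9,39,0],"delta_rot":[0,0,0],"hand":200},{"translation":[0,0,0],"delta_rot":[0,0,0],"hand":200},{"translation":[0,0,0],"delta_rot":[0,0,0],"hand":200}]' 
python3 -c "from h import *;st([495.4,374.5,9.3])"
```

```text
tool_pos: [0.4661, 0.2591, 0.073]
ft_force: [0.2, -1.0, -1.3]
time: 8.9
tool_pos: [0.4939, 0.3753, 0.0717]
ee_rot: [0.706, 0.708, 0.0, 0.0]
ft_force: [0.8, -0.6, -1.3]
opening: 0.0491
finger_force: 42.1
t 8.9 tcp mm [493.9 375.3  71.7] yaw_y 0.1 tilt z [ 0.001 -0.    -1.   ] open 49.1 ff 42.1 F [ 0.8 -0.6 -1.3] j [ 0.46  0.39  1.57 -0.    1.17  0.45]
to go mm [  1.5  -0.8 -62.4]
```

```bash
python3 -m creep '[{"translation":[1,0,-30],"delta_rot":[0,0,0],"hand":200},{"translation":[0,0,-20],"delta_rot":[0,0,0],"hand":200},{"translation":[0,0,-8],"delta_rot":[0,0,0],"hand":200},{"translation":[0,0,-3],"delta_rot":[0,0,0],"hand":200},{"translation":[0,0,0],"delta_rot":[0,0,0],"hand":200}]'
python3 -m creep '[{"translation":[0,0,-1],"delta_rot":[0,0,0],"hand":200},{"translation":[0,0,0],"delta_rot":[0,0,0],"hand":200},{"translation":[0,0,0],"delta_rot":[0,0,0],"hand":0},{"translation":[0,0,0],"delta_rot":[0,0,0],"hand":0},{"translation":[0,0,0],"delta_rot":[0,0,0],"hand":0}]'
python3 -m creep '[{"translation":[0,0,20],"delta_rot":[0,0,0],"hand":0},{"translation":[0,0,40],"delta_rot":[0,0,0],"hand":0},{"translation":[0,0,40],"delta_rot":[0,0,0],"hand":0},{"translation":[-7,-48,0],"delta_rot":[0,0,0],"hand":0},{"translation":[-7,-48,0],"delta_rot":[0,0,0],"hand":0}]'
```

```text
time: 9.4
tool_pos: [0.4953, 0.3743, 0.0109]
ee_rot: [0.707, 0.707, 0.0, 0.0]
ft_force: [-0.8, 0.0, -1.3]
opening: 0.0487
finger_force: 42.1
time: 9.9
tool_pos: [0.495, 0.3748, 0.0096]
ee_rot: [0.707, 0.708, 0.0, 0.0]
ft_force: [0.3, -0.4, -0.1]
opening: 0.0853
finger_force: 0.0
time: 10.4
tool_pos: [0.4822, 0.2787, 0.1116]
ee_rot: [0.706, 0.708, 0.002, 0.001]
ft_force: [1.0, -0.5, -0.9]
opening: 0.0855
finger_force: 0.0
```

```bash
python3 -m creep '[{"translation":[-5,-41,0],"delta_rot":[0,0,0],"hand":0},{"translation":[-5,-41,0],"delta_rot":[0,0,0],"hand":0},{"translation":[-5,-41,0],"delta_rot":[0,0,0],"hand":0},{"translation":[-5,-41,0],"delta_rot":[0,0,0],"hand":0},{"translation":[-5,-41,0],"delta_rot":[0,0,0],"hand":0}]' | grep -E "tool_pos|ft"
python3 -m creep '[{"translation":[-5,-41,0],"delta_rot":[0,0,0],"hand":0},{"translation":[-5,-41,0],"delta_rot":[0,0,0],"hand":0},{"translation":[-5,-41,0],"delta_rot":[0,0,0],"hand":0},{"translation":[0,0,0],"delta_rot":[0,0,0],"hand":0},{"translation":[0,0,0],"delta_rot":[0,0,0],"hand":0}]' | grep -E "tool_pos|ft"
python3 - <<'E'
from h import *
st([442.7,-49.1,-11]); d=cam('top','a1.png'); import pickle; pickle.dump(d,open('a1.pkl','wb'))
p=cv2.imread('pics/a1.png')[150:250,110:310]
cv2.imwrite('pics/a1c.png',cv2.resize(p,(800,400),interpolation=cv2.INTER_CUBIC))
E
```

```text
tool_pos: [0.4556, 0.0721, 0.1095]
ft_force: [0.3, -1.4, -0.3]
tool_pos: [0.4408, -0.0498, 0.1094]
ft_force: [0.7, -0.1, -0.3]
t 11.4 tcp mm [440.8 -49.8 109.4] yaw_y -0.1 tilt z [ 0.  0. -1.] open 85.4 ff 0.0 F [ 0.7 -0.1 -0.3] j [-0.39 -0.1   2.05  0.    1.2  -0.39]
to go mm [   1.9    0.7 -120.4]
```

View pics/a1c.png

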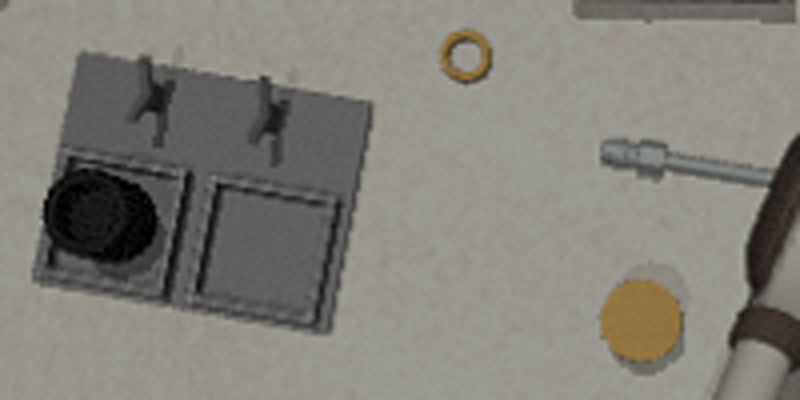

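The coupling stands in the left pocket, its top ring centred near crop (87,213); the strainer at (641,320) has not moved. Next I'll take the adaptor.

```bash
python3 - <<'E'
from h import *
import pickle
d=pickle.load(open('a1.pkl','rb')); print('coupling top',on(d,131.75,203.3,.064))
E
python3 -m creep '[{"translation":[2,1,-40],"delta_rot":[0,0,0],"hand":0},{"translation":[0,0,-35],"delta_rot":[0,0,0],"hand":0},{"translation":[0,0,-25],"delta_rot":[0,0,0],"hand":0},{"translation":[0,0,-14],"delta_rot":[0,0,0],"hand":0},{"translation":[0,0,-6],"delta_rot":[0,0,0],"hand":0}]' | grep -E "tool_pos|ft"
python3 -m creep '[{"translation":[0,0,0],"delta_rot":[0,0,0],"hand":120},{"translation":[0,0,0],"delta_rot":[0,0,0],"hand":230},{"translation":[0,0,0],"delta_rot":[0,0,0],"hand":230},{"translation":[0,0,0],"delta_rot":[0,0,0],"hand":230},{"translation":[0,0,0],"delta_rot":[0,0,0],"hand":230}]' 50
python3 -c "from h import *;st()"
```

```text
coupling top [0.49504804 0.37422807 0.064     ]
tool_pos: [0.4415, -0.0463, -0.0125]
ft_force: [-0.6, -0.6, -0.2]
time: 12.45
tool_pos: [0.4438, -0.0487, -0.0097]
ee_rot: [0.707, 0.707, 0.0, 0.001]
ft_force: [-1.0, 1.1, 5.6]
opening: 0.0278
finger_force: 49.2
t 12.45 tcp mm [443.8 -48.7  -9.7] yaw_y 0.1 tilt z [ 0.002 -0.001 -1.   ] open 27.8 ff 49.2 F [-1.   1.1  5.6] j [-0.38  0.12  2.1   0.    0.92 -0.38]
```

```bash
python3 -m creep '[{"translation":[0,0,40],"delta_rot":[0,0,0],"hand":230},{"translation":[0,0,45],"delta_rot":[0,0,0],"hand":230},{"translation":[4,40,0],"delta_rot":[0,0,0],"hand":230},{"translation":[5,42,0],"delta_rot":[0,0,0],"hand":230},{"translation":[5,42,0],"delta_rot":[0,0,0],"hand":230}]' | grep -E "tool_pos|ft|force|open"
python3 -m creep '[{"translation":[5,42,0],"delta_rot":[0,0,0],"hand":230},{"translation":[5,42,0],"delta_rot":[0,0,0],"hand":230},{"translation":[5,42,0],"delta_rot":[0,0,0],"hand":230},{"translation":[5,42,0],"delta_rot":[0,0,0],"hand":230},{"translation":[4,40,0],"delta_rot":[0,0,0],"hand":230}]' | grep -E "tool_pos|ft|force"
python3 -m creep '[{"translation":[0,0,0],"delta_rot":[0,0,0],"hand":230},{"translation":[0,0,-35],"delta_rot":[0,0,0],"hand":230},{"translation":[0,0,-25],"delta_rot":[0,0,0],"hand":230},{"translation":[0,0,0],"delta_rot":[0,0,0],"hand":230},{"translation":[0,0,0],"delta_rot":[0,0,0],"hand":230}]' | grep -E "tool_pos|ft|force"
python3 -c "from h import *;st([481.2,283.6,-4])"
```

```text
tool_pos: [0.457, 0.0767, 0.0747]
ft_force: [1.3, -0.7, -1.8]
opening: 0.0273
finger_force: 50.0
tool_pos: [0.4805, 0.2854, 0.074]
ft_force: [0.6, -1.0, -1.8]
finger_force: 50.0
tool_pos: [0.4806, 0.2831, 0.0142]
ft_force: [0.9, -0.0, -1.7]
finger_force: 50.0
t 13.95 tcp mm [480.6 283.1  14.2] yaw_y 0.0 tilt z [-0.001 -0.    -1.   ] open 27.8 ff 50.0 F [ 0.9 -0.  -1.7] j [ 0.32  0.33  1.78 -0.    1.03  0.32]
to go mm [  0.6   0.5 -18.2]
```

```bash
python3 -m creep '[{"translation":[0,0,-10],"delta_rot":[0,0,0],"hand":230},{"translation":[0,0,-5],"delta_rot":[0,0,0],"hand":230},{"translation":[0,0,-2],"delta_rot":[0,0,0],"hand":230},{"translation":[0,0,-1],"delta_rot":[0,0,0],"hand":230},{"translation":[0,0,0],"delta_rot":[0,0,0],"hand":230}]'| grep -E "tool_pos|ft|force"
python3 -m creep '[{"translation":[0,0,0],"delta_rot":[0,0,0],"hand":0},{"translation":[0,0,0],"delta_rot":[0,0,0],"hand":0},{"translation":[0,0,0],"delta_rot":[0,0,0],"hand":0},{"translation":[0,0,20],"delta_rot":[0,0,0],"hand":0},{"translation":[0,0,40],"delta_rot":[0,0,0],"hand":0}]'| grep -E "tool_pos|ft|force"
python3 -m creep '[{"translation":[0,0,45],"delta_rot":[0,0,0],"hand":0},{"translation":[-3,-47,0],"delta_rot":[0,0,0],"hand":0},{"translation":[-3,-47,0],"delta_rot":[0,0,0],"hand":0},{"translation":[-3,-47,0],"delta_rot":[0,0,0],"hand":0},{"translation":[-3,-47,0],"delta_rot":[0,0,0],"hand":0}]'| grep -E "tool_pos|ft|force"
python3 -m creep '[{"translation":[-3,-47,0],"delta_rot":[0,0,0],"hand":0},{"translation":[-3,-47,0],"delta_rot":[0,0,0],"hand":0},{"translation":[-3,-47,0],"delta_rot":[0,0,0],"hand":0},{"translation":[-3,-47,0],"delta_rot":[0,0,0],"hand":0},{"translation":[-1,-47,0],"delta_rot":[0,0,0],"hand":0}]'| grep -E "tool_pos|ft|force"
python3 -c "from h import *;st([455.7,-140.2,-16.5]);import pickle;pickle.dump(cam('top','a2.png'),open('a2.pkl','wb'))"
```

```text
tool_pos: [0.4811, 0.2837, -0.0035]
ft_force: [-0.5, 0.4, -1.2]
finger_force: 50.2
tool_pos: [0.4778, 0.2826, 0.0536]
ft_force: [-0.0, -0.6, -0.4]
finger_force: 0.0
tool_pos: [0.4687, 0.0941, 0.1016]
ft_force: [0.3, -0.2, -0.1]
finger_force: 0.0
tool_pos: [0.4555, -0.1413, 0.1016]
ft_force: [1.1, -0.5, -0.5]
finger_force: 0.0
t 15.95 tcp mm [ 455.5 -141.3  101.6] yaw_y 0.0 tilt z [ 0.001 -0.    -1.   ] open 85.6 ff 0.0 F [ 1.1 -0.5 -0.5] j [-0.56  0.    1.96  0.    1.18 -0.56]
to go mm [   0.2    1.1 -118.1]
```

```bash
python3 -m creep '[{"translation":[0,1,-40],"delta_rot":[0,0,0],"hand":0},{"translation":[0,0,-35],"delta_rot":[0,0,0],"hand":0},{"translation":[0,0,-25],"delta_rot":[0,0,0],"hand":0},{"translation":[0,0,-12],"delta_rot":[0,0,0],"hand":0},{"translation":[0,0,-6],"delta_rot":[0,0,0],"hand":0}]' | grep -E "tool_pos|ft"
python3 -m creep '[{"translation":[0,0,0],"delta_rot":[0,0,0],"hand":140},{"translation":[0,0,0],"delta_rot":[0,0,0],"hand":240},{"translation":[0,0,0],"delta_rot":[0,0,0],"hand":240},{"translation":[0,0,0],"delta_rot":[0,0,0],"hand":240},{"translation":[0,0,0],"delta_rot":[0,0,0],"hand":240}]' 30
python3 -c "from h import *;st()"
```

```text
tool_pos: [0.4554, -0.1379, -0.0175]
ft_force: [-0.6, 0.3, 0.1]
time: 17.0
tool_pos: [0.4565, -0.1387, -0.0159]
ee_rot: [0.707, 0.707, 0.0, 0.001]
ft_force: [-0.5, 0.6, 3.0]
opening: 0.0183
finger_force: 29.2
t 17.0 tcp mm [ 456.5 -138.7  -15.9] yaw_y 0.1 tilt z [ 0.001 -0.001 -1.   ] open 18.3 ff 29.2 F [-0.5  0.6  3. ] j [-0.55  0.2   2.02  0.    0.92 -0.55]
```

```bash
python3 -m creep '[{"translation":[0,0,40],"delta_rot":[0,0,0],"hand":240},{"translation":[0,0,45],"delta_rot":[0,0,0],"hand":240},{"translation":[0,0,15],"delta_rot":[0,0,0],"hand":240},{"translation":[3,43,0],"delta_rot":[0,0,0],"hand":240},{"translation":[3,43,0],"delta_rot":[0,0,0],"hand":240}]' | grep -E "tool_pos|ft|force|open"
python3 -m creep '[{"translation":[3,43,0],"delta_rot":[0,0,0],"hand":240},{"translation":[3,43,0],"delta_rot":[0,0,0],"hand":240},{"translation":[3,43,0],"delta_rot":[0,0,0],"hand":240},{"translation":[3,43,0],"delta_rot":[0,0,0],"hand":240},{"translation":[3,43,0],"delta_rot":[0,0,0],"hand":240}]' | grep -E "tool_pos|ft|force"
python3 -m creep '[{"translation":[3,43,0],"delta_rot":[0,0,0],"hand":240},{"translation":[3,43,0],"delta_rot":[0,0,0],"hand":240},{"translation":[4,43,0],"delta_rot":[0,0,0],"hand":240},{"translation":[4,43,0],"delta_rot":[0,0,0],"hand":240},{"translation":[4,41,0],"delta_rot":[0,0,0],"hand":240}]' | grep -E "tool_pos|ft|force"
python3 -m creep '[{"translation":[0,0,0],"delta_rot":[0,0,0],"hand":240},{"translation":[0,0,0],"delta_rot":[0,0,0],"hand":240},{"translation":[0,0,0],"delta_rot":[0,0,0],"hand":240},{"translation":[0,0,0],"delta_rot":[0,0,0],"hand":240},{"translation":[0,0,0],"delta_rot":[0,0,0],"hand":240}]' | grep -E "tool_pos|ft|force"
python3 -c "from h import *;st([495,375.4,38.1])"
```

```text
tool_pos: [0.4627, -0.0524, 0.0845]
ft_force: [0.2, 1.3, -1.5]
opening: 0.0186
finger_force: 29.5
tool_pos: [0.4767, 0.1645, 0.0835]
ft_force: [0.5, -0.4, -0.2]
finger_force: 29.5
tool_pos: [0.4946, 0.3776, 0.0832]
ft_force: [1.1, -0.9, -0.0]
finger_force: 29.5
tool_pos: [0.495, 0.3746, 0.0833]
ft_force: [0.7, -1.0, 0.2]
finger_force: 29.5
t 19.0 tcp mm [495.  374.6  83.3] yaw_y -0.0 tilt z [-0. -0. -1.] open 18.4 ff 29.5 F [ 0.7 -1.   0.2] j [ 0.45  0.38  1.56 -0.    1.2   0.45]
to go mm [  0.    0.8 -45.2]
```

```bash
python3 -m creep '[{"translation":[0,1,-20],"delta_rot":[0,0,0],"hand":240},{"translation":[0,0,-10],"delta_rot":[0,0,0],"hand":240},{"translation":[0,0,-7],"delta_rot":[0,0,0],"hand":240},{"translation":[0,0,-4],"delta_rot":[0,0,0],"hand":240},{"translation":[0,0,0],"delta_rot":[0,0,0],"hand":240}]' | grep -E "tool_pos|ft|force|open"
python3 -m creep '[{"translation":[0,0,-2],"delta_rot":[0,0,0],"hand":240},{"translation":[0,0,-1],"delta_rot":[0,0,0],"hand":240},{"translation":[0,0,-1],"delta_rot":[0,0,0],"hand":240},{"translation":[0,0,-1],"delta_rot":[0,0,0],"hand":240},{"translation":[0,0,0],"delta_rot":[0,0,0],"hand":240}]' | grep -E "tool_pos|ft|force|open"
python3 -c "from h import *;st()"
```

```text
tool_pos: [0.4946, 0.3764, 0.0417]
ft_force: [0.2, 0.1, 0.3]
opening: 0.0189
finger_force: 29.5
tool_pos: [0.4952, 0.3769, 0.0381]
ft_force: [-0.8, -1.4, 4.6]
opening: 0.0187
finger_force: 29.9
t 20.0 tcp mm [495.2 376.9  38.1] yaw_y 0.1 tilt z [ 0.001  0.    -1.   ] open 18.7 ff 29.9 F [-0.8 -1.4  4.6] j [0.46 0.44 1.58 0.   1.12 0.46]
```

```bash
python3 -m creep '[{"translation":[0,0,0],"delta_rot":[0,0,0],"hand":0},{"translation":[0,0,0],"delta_rot":[0,0,0],"hand":0},{"translation":[0,0,0],"delta_rot":[0,0,0],"hand":0},{"translation":[0,0,20],"delta_rot":[0,0,0],"hand":0},{"translation":[0,0,40],"delta_rot":[0,0,0],"hand":0}]' | grep -E "tool_pos|ft|force|open"
python3 -m creep '[{"translation":[0,0,20],"delta_rot":[0,0,-0.04],"hand":0},{"translation":[4,-42,0],"delta_rot":[0,0,-0.1],"hand":0},{"translation":[4,-42,0],"delta_rot":[0,0,0],"hand":0},{"translation":[4,-42,0],"delta_rot":[0,0,0],"hand":0},{"translation":[4,-42,0],"delta_rot":[0,0,0],"hand":0}]' | grep -E "tool_pos|ft"
python3 -m creep '[{"translation":[4,-42,0],"delta_rot":[0,0,0],"hand":0},{"translation":[4,-42,0],"delta_rot":[0,0,0],"hand":0},{"translation":[4,-42,0],"delta_rot":[0,0,0],"hand":0},{"translation":[4,-42,0],"delta_rot":[0,0,0],"hand":0},{"translation":[3,-44,0],"delta_rot":[0,0,0],"hand":0}]' | grep -E "tool_pos|ft"
python3 - <<'E'
from h import *
st([530.8,-3.2,-31])
d=cam('top','b1.png'); s=cam('side','b1s.png')
a=cv2.imread('pics/b1.png')[150:250,110:210]; b=cv2.imread('pics/b1s.png')[130:190,260:340]
cv2.imwrite('pics/b1c.png',np.hstack([cv2.resize(a,(400,400),interpolation=cv2.INTER_CUBIC),cv2.resize(b,(400,300),interpolation=cv2.INTER_CUBIC)[:300].copy() if 0 else cv2.copyMakeBorder(cv2.resize(b,(400,300),interpolation=cv2.INTER_CUBIC),0,100,0,0,0)]))
E
```

```text
tool_pos: [0.4918, 0.375, 0.0936]
ft_force: [-0.2, 0.5, 0.1]
opening: 0.0855
finger_force: 0.0
tool_pos: [0.5107, 0.2071, 0.1171]
ft_force: [0.7, 0.4, 0.3]
tool_pos: [0.5298, -0.005, 0.1172]
ft_force: [-0.0, 0.4, 0.2]
t 21.5 tcp mm [529.8  -5.  117.2] yaw_y -8.0 tilt z [ 0.  0. -1.] open 85.3 ff 0.0 F [-0.   0.4  0.2] j [-0.24  0.12  1.81  0.    1.22 -0.1 ]
to go mm [   1.     1.8 -148.2]
```

View pics/b1c.png

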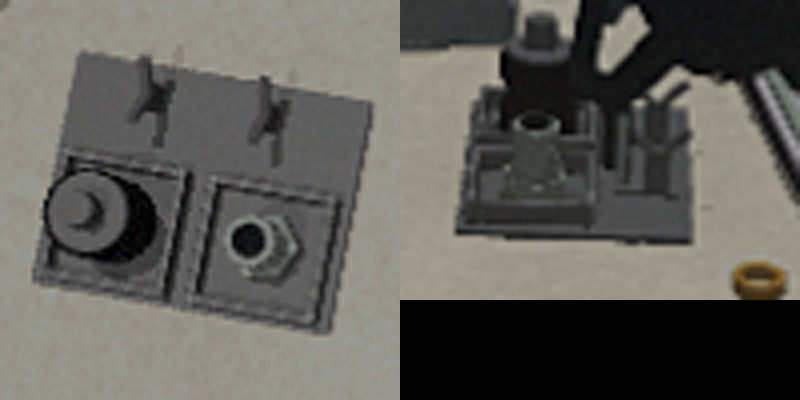

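The plug sits squared in the coupling, with its flange at crop (87,213). The adaptor stands in the right pocket with its hexagon at about (275,252). The rests' V centres are near (152,98) and (271,118). Next I'll grip the probe.

```bash
python3 - <<'E'
from h import *
import pickle
d=pickle.load(open('a1.pkl','rb'))
a,b=on(d,148,174.5,.045),on(d,177.75,179.5,.045); print(a,b,(a+b)/2,np.linalg.norm(a-b),np.degrees(np.arctan2(*(a-b)[[1,0]])))
E
python3 -m creep '[{"translation":[0,1,-40],"delta_rot":[0,0,0],"hand":0},{"translation":[0,0,-40],"delta_rot":[0,0,0],"hand":0},{"translation":[0,0,-35],"delta_rot":[0,0,0],"hand":0},{"translation":[0,0,-18],"delta_rot":[0,0,0],"hand":0},{"translation":[0,0,-10],"delta_rot":[0,0,0],"hand":0}]' | grep -E "tool_pos|ft"
python3 -m creep '[{"translation":[0,0,-4],"delta_rot":[0,0,0],"hand":120},{"translation":[0,0,0],"delta_rot":[0,0,0],"hand":220},{"translation":[0,0,0],"delta_rot":[0,0,0],"hand":255},{"translation":[0,0,0],"delta_rot":[0,0,0],"hand":255},{"translation":[0,0,0],"delta_rot":[0,0,0],"hand":255}]' 50
python3 -c "from h import *;st()"
```

```text
[0.56517944 0.3452417  0.045     ] [0.55413574 0.27467215 0.045     ] [0.55965759 0.30995692 0.045     ] 0.07142845910565246 81.10570348519326
tool_pos: [0.528, -0.0013, -0.0281]
ft_force: [-0.5, -0.2, 0.1]
time: 22.6
tool_pos: [0.5306, -0.0025, -0.0289]
ee_rot: [0.754, 0.656, 0.0, 0.001]
ft_force: [-0.1, 0.2, -0.3]
opening: 0.0125
finger_force: 0.0
t 22.6 tcp mm [530.6  -2.5 -28.9] yaw_y -8.0 tilt z [ 0.002 -0.    -1.   ] open 12.5 ff 0.0 F [-0.1  0.2 -0.3] j [-0.23  0.35  1.87 -0.    0.92 -0.09]
```

```bash
python3 -m creep '[{"translation":[0,0,0],"delta_rot":[0,0,0],"hand":255},{"translation":[0,0,0],"delta_rot":[0,0,0],"hand":255},{"translation":[0,0,0],"delta_rot":[0,0,0],"hand":255},{"translation":[0,0,0],"delta_rot":[0,0,0],"hand":255},{"translation":[0,0,0],"delta_rot":[0,0,0],"hand":255}]'
python3 - <<'E'
import cv2,numpy as np
a=cv2.imread('pics/top0.png')[155:205,130:195]; b=cv2.imread('pics/side0.png')[138:188,265:330]
f=lambda p:cv2.resize(cv2.convertScaleAbs(p,alpha=1.7),None,fx=6.1,fy=6.1,interpolation=cv2.INTER_CUBIC)
c=np.hstack([f(a),f(b)]); print(c.shape); cv2.imwrite('pics/r1.png',c)
E
```

```text
time: 23.1
tool_pos: [0.5307, -0.0025, -0.0289]
ee_rot: [0.755, 0.656, 0.0, 0.001]
ft_force: [-1.2, 0.1, 5.4]
opening: 0.0078
finger_force: 49.0
(305, 792, 3)
```

View pics/r1.png

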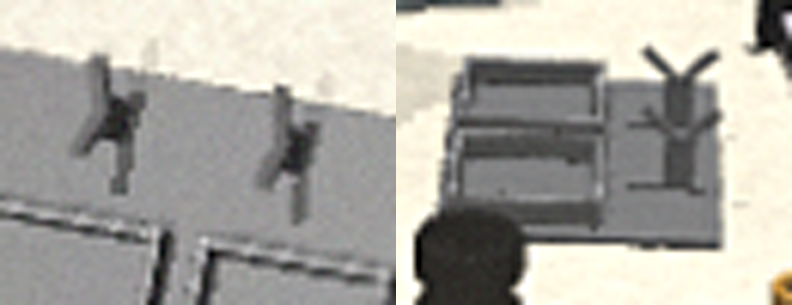

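The rests' V tops are in the top half of the view at mid (89,107) and (273,139), and in the side half at mid (682,51) and (683,113). The probe is gripped with 49 N.

Run:
```python
from h import *
import pickle
d=pickle.load(open('top0.pkl','rb')); s=pickle.load(open('side0.pkl','rb'))
a,b=on(d,144.6,172.5,.053),on(d,174.75,177.8,.053); print(a,b,(a+b)/2)
for p,q in(((144.6,172.5),(311.9,146.4)),((174.75,177.8),(312.1,156.5))): print(tri(d,p,s,q))
for q in((311.9,146.4),(312.1,156.5)): print('side on z53',on(s,*q,.053))
c=np.array([.5160,.3247]);yw=np.radians(-8.9)
for t in (.036,-.036,0):
    P=np.r_[c+R.from_euler('z',yw).as_matrix()[:2,:2]@[.05,t],.053]; print('tray pred',P,px(d,P),px(s,P))
```

```text
[0.56842228 0.35091542 0.053     ] [0.5567499  0.27988897 0.053     ] [0.56258609 0.31540219 0.053     ]
(array([0.56963727, 0.35234652, 0.0484502 ]), np.float64(0.0008158385057064299))
(array([0.55816516, 0.28129579, 0.04710555]), np.float64(0.0008897135565539075))
side on z53 [0.56815517 0.34258342 0.053     ]
side on z53 [0.55626489 0.26929135 0.053     ]
tray pred [0.57096757 0.35253104 0.053     ] [143.95872852 171.41122199] [312.24209751 145.08394166]
tray pred [0.55982842 0.28139793 0.053     ] [174.14889453 176.47784906] [312.5779205 154.7556273]
tray pred [0.56539799 0.31696448 0.053     ] [159.01585062 173.9359256 ] [312.40696737 149.81997116]
```

```bash
python3 -m creep '[{"translation":[0,0,30],"delta_rot":[0,0,0],"hand":255},{"translation":[0,0,45],"delta_rot":[0,0,0],"hand":255},{"translation":[0,0,35],"delta_rot":[0,0,-0.015],"hand":255},{"translation":[4,40,0],"delta_rot":[0,0,0],"hand":255},{"translation":[4,40,0],"delta_rot":[0,0,0],"hand":255}]' | grep -E "tool_pos|ft|force|open"
python3 -m creep '[{"translation":[4,40,0],"delta_rot":[0,0,0],"hand":255},{"translation":[4,40,0],"delta_rot":[0,0,0],"hand":255},{"translation":[4,40,0],"delta_rot":[0,0,0],"hand":255},{"translation":[4,40,0],"delta_rot":[0,0,0],"hand":255},{"translation":[5,40,0],"delta_rot":[0,0,0],"hand":255}]' | grep -E "tool_pos|ft|force|open"
python3 -m creep '[{"translation":[5,39,0],"delta_rot":[0,0,0],"hand":255},{"translation":[0,0,0],"delta_rot":[0,0,0],"hand":255},{"translation":[0,0,-25],"delta_rot":[0,0,0],"hand":255},{"translation":[0,0,0],"delta_rot":[0,0,0],"hand":255},{"translation":[0,0,0],"delta_rot":[0,0,0],"hand":255}]' | grep -E "tool_pos|ft|force|open"
python3 - <<'E'
from h import *
st([564.3,316.5,4.1]); s=cam('side','p1.png'); d=cam('top','p1t.png')
b=cv2.imread('pics/p1.png')[110:190,260:360];cv2.imwrite('pics/p1c.png',cv2.resize(b,(700,560),interpolation=cv2.INTER_CUBIC))
E
```

```text
tool_pos: [0.5389, 0.0777, 0.0817]
ft_force: [0.0, 0.9, -1.7]
opening: 0.0078
finger_force: 49.1
tool_pos: [0.558, 0.2791, 0.0794]
ft_force: [0.3, -0.8, -0.8]
opening: 0.0074
finger_force: 49.1
tool_pos: [0.5627, 0.3158, 0.0542]
ft_force: [0.8, 0.2, -2.0]
opening: 0.0076
finger_force: 49.1
t 24.6 tcp mm [562.7 315.8  54.2] yaw_y -8.9 tilt z [-0.003 -0.001 -1.   ] open 7.6 ff 49.1 F [ 0.8  0.2 -2. ] j [ 0.32  0.48  1.5  -0.    1.17  0.48]
to go mm [  1.6   0.7 -50.1]
```

View pics/p1c.png

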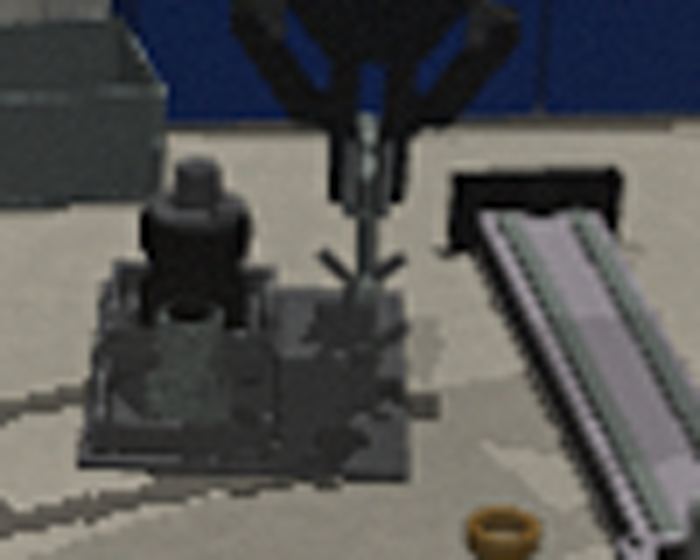

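The probe stem at (365,120)–(367,290) hangs level over the V notches, which are centred at about column 362. I'll lower it until it touches.

```bash
python3 -m creep '[{"translation":[1,0,-25],"delta_rot":[0,0,0],"hand":255},{"translation":[0,0,-14],"delta_rot":[0,0,0],"hand":255},{"translation":[0,0,-6],"delta_rot":[0,0,0],"hand":255},{"translation":[0,0,0],"delta_rot":[0,0,0],"hand":255},{"translation":[0,0,0],"delta_rot":[0,0,0],"hand":255}]' | grep -E "tool_pos|ft|force|open"
python3 -m creep '[{"translation":[0,0,-1],"delta_rot":[0,0,0],"hand":255},{"translation":[0,0,-1],"delta_rot":[0,0,0],"hand":255},{"translation":[0,0,-1],"delta_rot":[0,0,0],"hand":255},{"translation":[0,0,0],"delta_rot":[0,0,0],"hand":255},{"translation":[0,0,0],"delta_rot":[0,0,0],"hand":255}]' | grep -E "tool_pos|ft|force|open"
```

```text
tool_pos: [0.5653, 0.3168, 0.011]
ft_force: [-0.2, -0.3, -0.7]
opening: 0.0074
finger_force: 49.1
tool_pos: [0.5648, 0.3166, 0.0072]
ft_force: [0.3, 0.1, -1.6]
opening: 0.0075
finger_force: 49.1
```

```bash
python3 -m creep '[{"translation":[0,0,-1],"delta_rot":[0,0,0],"hand":255},{"translation":[0,0,0],"delta_rot":[0,0,0],"hand":255},{"translation":[0,0,-1],"delta_rot":[0,0,0],"hand":255},{"translation":[0,0,0],"delta_rot":[0,0,0],"hand":255},{"translation":[0,0,0],"delta_rot":[0,0,0],"hand":255}]' | grep -E "tool_pos|ft|force|open"
python3 -m creep '[{"translation":[0,0,0],"delta_rot":[0,0,0],"hand":200},{"translation":[0,0,0],"delta_rot":[0,0,0],"hand":120},{"translation":[0,0,0],"delta_rot":[0,0,0],"hand":60},{"translation":[0,0,0],"delta_rot":[0,0,0],"hand":0},{"translation":[0,0,10],"delta_rot":[0,0,0],"hand":0}]' | grep -E "tool_pos|ft|force|open"
```

```text
tool_pos: [0.5649, 0.3168, 0.0057]
ft_force: [-3.0, -0.0, 3.6]
opening: 0.0076
finger_force: 49.7
tool_pos: [0.5634, 0.3161, 0.0137]
ft_force: [-0.4, -1.1, -0.1]
opening: 0.0756
finger_force: 0.0
```

```bash
python3 -m creep '[{"translation":[0,0,35],"delta_rot":[0,0,0],"hand":0},{"translation":[0,0,45],"delta_rot":[0,0,0],"hand":0},{"translation":[0,0,30],"delta_rot":[0,0,0.05],"hand":0},{"translation":[16,-40,0],"delta_rot":[0,0,0.1],"hand":0},{"translation":[16,-40,0],"delta_rot":[0,0,0],"hand":0}]' | grep -E "tool_pos|ft|force|open"
python3 -m creep '[{"translation":[16,-40,0],"delta_rot":[0,0,0],"hand":0},{"translation":[17,-40,0],"delta_rot":[0,0,0],"hand":0},{"translation":[17,-40,0],"delta_rot":[0,0,0],"hand":0},{"translation":[17,-40,0],"delta_rot":[0,0,0],"hand":0},{"translation":[17,-40,0],"delta_rot":[0,0,0],"hand":0}]' | grep -E "tool_pos|ft|force|open"
python3 -m creep '[{"translation":[0,0,0],"delta_rot":[0,0,0],"hand":0},{"translation":[0,0,0],"delta_rot":[0,0,0],"hand":0},{"translation":[0,0,0],"delta_rot":[0,0,0],"hand":0},{"translation":[0,0,0],"delta_rot":[0,0,0],"hand":0},{"translation":[0,0,0],"delta_rot":[0,0,0],"hand":0}]' | grep -E "tool_pos|ft|force|open"
python3 - <<'E'
from h import *
st([680,36,13]); d=cam('top','q.png'); s=cam('side','qs.png')
import pickle; pickle.dump((d,s),open('q.pkl','wb'))
# probe check: stem brightness in side image vs earlier -> diff blob in top image near rests
p0=pickle.load(open('a2.pkl','rb'))
df=np.abs(np.asarray(d['pixels'],int)-np.asarray(p0['pixels'],int)).sum(2)[140:205,110:215]>60
n,_,stt,c=cv2.connectedComponentsWithStats(df.astype(np.uint8))
for i in range(1,n):
    if stt[i,4]>40:
        m=(_==i).astype(np.uint8); ys,xs=np.nonzero(m); r=cv2.minAreaRect(np.c_[xs,ys].astype(np.float32)); 
        bp=cv2.boxPoints(r)+[110,140]; print(stt[i],[np.round(on(d,*q,.045),3)[:2].tolist() for q in bp])
E
```

```text
tool_pos: [0.5982, 0.237, 0.1282]
ft_force: [0.6, -0.4, -0.0]
opening: 0.0851
finger_force: 0.0
tool_pos: [0.6815, 0.0349, 0.1263]
ft_force: [0.4, 0.6, 0.2]
opening: 0.0855
finger_force: 0.0
tool_pos: [0.6805, 0.038, 0.1253]
ft_force: [0.4, 0.0, 0.3]
opening: 0.0854
finger_force: 0.0
t 28.2 tcp mm [680.5  38.  125.3] yaw_y -0.1 tilt z [-0.  0. -1.] open 85.4 ff 0.0 F [0.4 0.  0.3] j [-0.12  0.49  1.34  0.    1.32 -0.12]
to go mm [  -0.5   -2.  -112.3]
[14 26 20 14 93] [[0.572, 0.406], [0.588, 0.4], [0.567, 0.356], [0.552, 0.363]]
[ 32  31  61  19 319] [[0.559, 0.362], [0.579, 0.359], [0.552, 0.214], [0.532, 0.218]]
[ 12  53  21  12 188] [[0.495, 0.404], [0.521, 0.405], [0.521, 0.358], [0.496, 0.357]]
```

```bash
python3 -m creep '[{"translation":[0,-2,-40],"delta_rot":[0,0,0],"hand":0},{"translation":[0,0,-35],"delta_rot":[0,0,0],"hand":0},{"translation":[0,0,-22],"delta_rot":[0,0,0],"hand":0},{"translation":[0,0,-10],"delta_rot":[0,0,0],"hand":0},{"translation":[0,0,-5],"delta_rot":[0,0,0],"hand":0}]' | grep -E "tool_pos|ft|force|open"
python3 -m creep '[{"translation":[0,0,0],"delta_rot":[0,0,0],"hand":50},{"translation":[0,0,0],"delta_rot":[0,0,0],"hand":80},{"translation":[0,0,0],"delta_rot":[0,0,0],"hand":150},{"translation":[0,0,0],"delta_rot":[0,0,0],"hand":150},{"translation":[0,0,0],"delta_rot":[0,0,0],"hand":150}]' 70
python3 -c "from h import *;st()"
```

```text
tool_pos: [0.6803, 0.0349, 0.0124]
ft_force: [0.3, -0.1, 1.0]
opening: 0.0859
finger_force: 0.0
time: 29.3
tool_pos: [0.6824, 0.0345, 0.0155]
ee_rot: [0.708, 0.706, 0.001, 0.001]
ft_force: [-1.3, 0.3, 6.2]
opening: 0.0566
finger_force: 77.2
t 29.3 tcp mm [682.4  34.5  15.5] yaw_y -0.2 tilt z [ 0.004 -0.    -1.   ] open 56.6 ff 77.2 F [-1.3  0.3  6.2] j [-0.13  0.61  1.4   0.    1.14 -0.12]
```

```bash
python3 -m creep '[{"translation":[0,0,10],"delta_rot":[0,0,0],"hand":150},{"translation":[0,0,20],"delta_rot":[0,0,0],"hand":150},{"translation":[0,0,30],"delta_rot":[0,0,0],"hand":150},{"translation":[0,0,30],"delta_rot":[0,0,0],"hand":150},{"translation":[-10,-14,20],"delta_rot":[0,0,0],"hand":150}]' | grep -E "tool_pos|ft|force|open"
python3 -m creep '[{"translation":[-22,-30,0],"delta_rot":[0,0,0],"hand":150},{"translation":[-22,-30,0],"delta_rot":[0,0,0],"hand":150},{"translation":[-22,-30,0],"delta_rot":[0,0,0],"hand":150},{"translation":[-22,-30,0],"delta_rot":[0,0,0],"hand":150},{"translation":[-22,-30,0],"delta_rot":[0,0,0],"hand":150}]' | grep -E "tool_pos|ft|force|open"
python3 -m creep '[{"translation":[-22,-30,0],"delta_rot":[0,0,0.05],"hand":150},{"translation":[-22,-30,0],"delta_rot":[0,0,0.05],"hand":150},{"translation":[-22,-30,0],"delta_rot":[0,0,0.04],"hand":150},{"translation":[-22,-30,0],"delta_rot":[0,0,0],"hand":150},{"translation":[-22,-30,0],"delta_rot":[0,0,0],"hand":150}]' | grep -E "tool_pos|ft|force|open"
python3 -m creep '[{"translation":[-14,-20,0],"delta_rot":[0.0131,-0.0951,0],"hand":150},{"translation":[-10,-14,0],"delta_rot":[0.0131,-0.0951,0],"hand":150},{"translation":[-5,-5,0],"delta_rot":[0.0131,-0.0951,0],"hand":150},{"translation":[0,0,0],"delta_rot":[0.0131,-0.0951,0],"hand":150},{"translation":[0,0,0],"delta_rot":[0,0,0],"hand":150}]' | grep -E "tool_pos|ft|force|open"
python3 - <<'E'
from h import *
st([445.7,-316.2,12.7]); M=R.from_quat(arm.state()['ee_rot']).as_matrix()
ey=np.array([-.1357,.9907,0]);ex=np.array([.9186,.1258,.3746]);n=np.cross(ex,ey)
print('tool z . -n',np.degrees(np.arccos(min(1,-M[:,2]@n))),'y·ex',np.degrees(np.arccos(min(1,abs(M[:,1]@ex)))),n)
E
```

```text
tool_pos: [0.6719, 0.0219, 0.1257]
ft_force: [0.2, -1.0, -3.0]
opening: 0.0568
finger_force: 76.4
tool_pos: [0.5592, -0.1301, 0.1229]
ft_force: [0.3, -0.8, -3.8]
opening: 0.0568
finger_force: 76.2
tool_pos: [0.4494, -0.28, 0.1231]
ft_force: [0.9, 0.4, -3.2]
opening: 0.0567
finger_force: 76.2
tool_pos: [0.4192, -0.3178, 0.1215]
ft_force: [-0.9, -0.2, -3.4]
opening: 0.0562
finger_force: 76.4
t 31.3 tcp mm [ 419.2 -317.8  121.5] yaw_y 7.5 tilt z [ 0.37   0.053 -0.928] open 56.2 ff 76.4 F [-0.9 -0.2 -3.4] j [-1.12 -0.08  2.05  0.41  1.09 -1.44]
to go mm [  26.5    1.6 -108.8]
tool z . -n 0.6466977406493698 y·ex 0.3960509529155809 [-0.37111622 -0.05083322  0.92712808]
```

```bash
python3 -m creep '[{"translation":[6,0,-30],"delta_rot":[0,0,0],"hand":150},{"translation":[6,0,-28],"delta_rot":[0,0,0],"hand":150},{"translation":[5,0,-20],"delta_rot":[0,0,0],"hand":150},{"translation":[2,0,-12],"delta_rot":[0,0,0],"hand":150},{"translation":[0,0,0],"delta_rot":[0,0,0],"hand":150}]' | grep -E "tool_pos|ft|force|open"
python3 - <<'E'
from h import *
st([445.7,-316.2,12.7]); s=cam('side','k.png'); d=cam('top','kt.png')
a=cv2.imread('pics/k.png')[190:340,240:380]; b=cv2.imread('pics/kt.png')[170:270,370:480]
f=lambda p:cv2.resize(cv2.convertScaleAbs(p,alpha=1.4),(400,int(400*p.shape[0]/p.shape[1])),interpolation=cv2.INTER_CUBIC)
a,b=f(a),f(b); h=max(len(a),len(b)); g=lambda x:cv2.copyMakeBorder(x,0,h-len(x),0,0,0); cv2.imwrite('pics/kc.png',np.hstack([g(a),g(b)]))
E
```

```text
tool_pos: [0.4406, -0.3166, 0.0316]
ft_force: [-0.8, 0.5, -2.7]
opening: 0.0566
finger_force: 76.3
t 31.8 tcp mm [ 440.6 -316.6   31.6] yaw_y 7.8 tilt z [ 0.369  0.055 -0.928] open 56.6 ff 76.3 F [-0.8  0.5 -2.7] j [-1.08  0.12  2.06  0.47  0.89 -1.5 ]
to go mm [  5.1   0.4 -18.9]
```

View pics/kc.png

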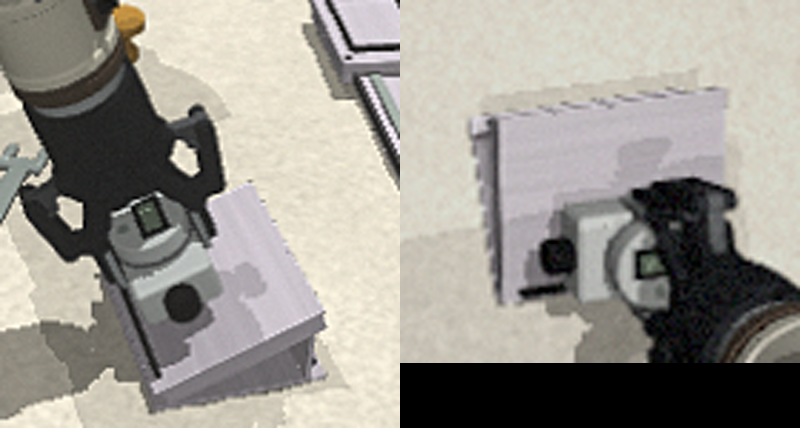

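The meter hangs just above the plate, face up, parallel to the ledge and centred on it, with both stubs clear. I'll lower it square to the plate.

```bash
python3 -m creep '[{"translation":[1,0,-6],"delta_rot":[0,0,0],"hand":150},{"translation":[1,0,-4],"delta_rot":[0,0,0],"hand":150},{"translation":[1,0,-3],"delta_rot":[0,0,0],"hand":150},{"translation":[0.5,0,-2],"delta_rot":[0,0,0],"hand":150},{"translation":[0,0,0],"delta_rot":[0,0,0],"hand":150}]' | grep -E "tool_pos|ft|force|open"
python3 -m creep '[{"translation":[0.4,0,-1],"delta_rot":[0,0,0],"hand":150},{"translation":[0.4,0,-1],"delta_rot":[0,0,0],"hand":150},{"translation":[0,0,0],"delta_rot":[0,0,0],"hand":150},{"translation":[0,0,0],"delta_rot":[0,0,0],"hand":150},{"translation":[0,0,0],"delta_rot":[0,0,0],"hand":150}]' | grep -E "tool_pos|ft|force|open"
```

```text
tool_pos: [0.4442, -0.3182, 0.0179]
ft_force: [-0.5, 0.0, -2.9]
opening: 0.0564
finger_force: 76.5
tool_pos: [0.4451, -0.3184, 0.0162]
ft_force: [-0.5, -0.5, -2.9]
opening: 0.0563
finger_force: 76.5
```

```bash
for i in 1 2; do python3 -m creep '[{"translation":[0.4,0,-1],"delta_rot":[0,0,0],"hand":150},{"translation":[0,0,0],"delta_rot":[0,0,0],"hand":150},{"translation":[0.4,0,-1],"delta_rot":[0,0,0],"hand":150},{"translation":[0,0,0],"delta_rot":[0,0,0],"hand":150},{"translation":[0,0,0],"delta_rot":[0,0,0],"hand":150}]' | grep -E "tool_pos|ft"; done
```

```text
tool_pos: [0.4459, -0.3183, 0.0142]
ft_force: [0.1, 0.1, -3.6]
tool_pos: [0.4464, -0.3186, 0.0134]
ft_force: [-12.2, 3.3, 12.3]
```

```bash
python3 -m creep '[{"translation":[0,0,0],"delta_rot":[0,0,0],"hand":78},{"translation":[0,0,0],"delta_rot":[0,0,0],"hand":60},{"translation":[0,0,0],"delta_rot":[0,0,0],"hand":30},{"translation":[0,0,0],"delta_rot":[0,0,0],"hand":0},{"translation":[0,0,0],"delta_rot":[0,0,0],"hand":0}]'
python3 -m creep '[{"translation":[-2,0,5],"delta_rot":[0,0,0],"hand":0},{"translation":[-4,-1,10],"delta_rot":[0,0,0],"hand":0},{"translation":[-8,-1,20],"delta_rot":[0,0,0],"hand":0},{"translation":[-12,-2,30],"delta_rot":[0,0,0],"hand":0},{"translation":[-16,-2,40],"delta_rot":[0,0,0],"hand":0}]' | grep -E "tool_pos|ft"
python3 -m creep '[{"translation":[-10,10,30],"delta_rot":[0,0,0],"hand":0},{"translation":[-10,40,10],"delta_rot":[0,0,0],"hand":0},{"translation":[0,45,0],"delta_rot":[0,0,0],"hand":0},{"translation":[0,45,0],"delta_rot":[0,0,0],"hand":0},{"translation":[0,45,0],"delta_rot":[0,0,0],"hand":0}]' | grep -E "tool_pos|ft"
python3 - <<'E'
from h import *
import pickle
st(); s=cam('side','z.png'); d=cam('top','zt.png'); pickle.dump((d,s),open('z.pkl','wb'))
a=cv2.imread('pics/z.png')[130:335,220:390]; b=cv2.imread('pics/zt.png')[150:270,110:480]; c=cv2.imread('pics/zt.png')[180:260,380:480]
b=cv2.resize(b,(500,162),interpolation=cv2.INTER_CUBIC); c=cv2.resize(c,(500,400),interpolation=cv2.INTER_CUBIC)
L=cv2.resize(a,(300,362),interpolation=cv2.INTER_CUBIC); L=cv2.copyMakeBorder(L,0,200,0,0,0)
cv2.imwrite('pics/zc.png',cv2.convertScaleAbs(np.hstack([L,np.vstack([b,c])]),alpha=1.3))
E
```

```text
time: 34.4
tool_pos: [0.4468, -0.3184, 0.0122]
ee_rot: [0.645, 0.74, 0.144, 0.125]
ft_force: [0.7, 0.4, 0.4]
opening: 0.0854
finger_force: 0.0
tool_pos: [0.4036, -0.3232, 0.1176]
ft_force: [0.2, -1.7, 0.7]
tool_pos: [0.3843, -0.1384, 0.1579]
ft_force: [0.2, 1.2, 1.4]
t 35.4 tcp mm [ 384.3 -138.4  157.9] yaw_y 7.7 tilt z [ 0.372  0.049 -0.927] open 85.8 ff 0.0 F [0.2 1.2 1.4] j [-0.95 -0.63  2.37  0.36  1.23 -1.18]
```

View pics/zc.png

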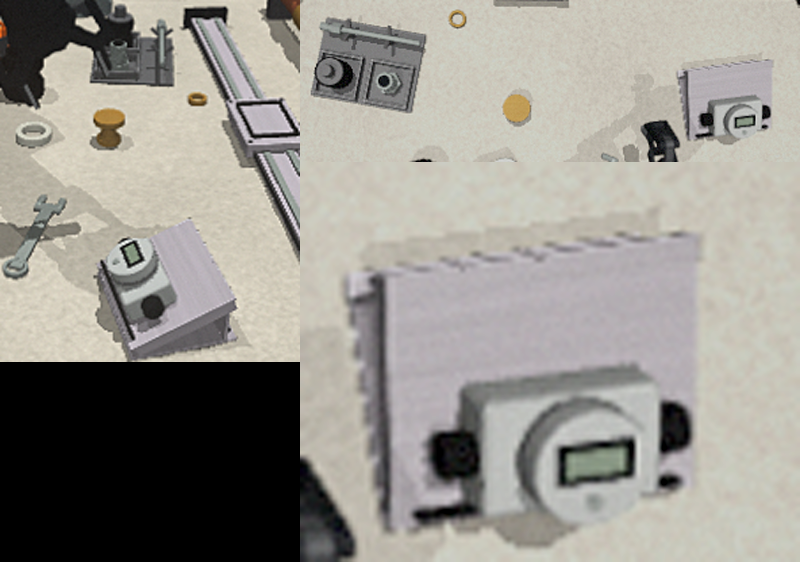

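Run:
```python
from h import *
import pickle
d,s=pickle.load(open('z.pkl','rb'))
O=np.array([.4087,-.3197,.022]);ey=np.array([-.1357,.9907,0]);ex=np.array([.9186,.1258,.3746]);n=np.cross(ex,ey)
def pl(u,v,h):
    o,r=ray(d,u,v); t=((O+n*h-o)@n)/(r@n); P=o+t*r-O; return np.round([P@ex*1e3,P@ey*1e3],1)
g=lambda x,y:(380+(x-300)/5,180+(y-162)/5)
print('stubs',pl(*g(432,452),.017),pl(*g(690,425),.017),'block top upslope corners',pl(*g(463,385),.034),pl(*g(642,365),.034))
print('lip',pl(*g(415,518),.01),pl(*g(683,482),.01),'top edge',pl(*g(375,270),0),pl(*g(697,233),0))
h=cv2.cvtColor(np.asarray(d['pixels'],np.uint8),cv2.COLOR_RGB2HSV); m=(h[...,0]>12)&(h[...,0]<28)&(h[...,1]>110)&(h[...,2]>90)
k,_,q,c=cv2.connectedComponentsWithStats(m.astype(np.uint8)); print([c[i].round(1) for i in range(1,k) if q[i,4]>200])
```

```text
stubs [32.8 58.6] [ 29.6 -65.9] block top upslope corners [70.6 50.1] [ 69.3 -33.6]
lip [-2.6 64.6] [ -2.3 -66.9] top edge [118.6  78.2] [117.4 -75.1]
[array([154.4,  56. ]), array([298. ,  58.3]), array([269.9, 229.7]), array([128.2, 315. ])]
```

The final view shows the meter flat on the slope, about 31 mm up from the ledge line and centred. The coupling with its plug, the adaptor and the probe are in place, and the strainer has not moved. I'll hand in.

```bash
python3 -c "from h import *;print(arm.job_done())"
```

```text
the job is handed in; nothing more can be done
None
```

I handed the job in at about 35 s: every part is in place in the last camera pictures and the strainer has not moved, but the hand-in returned no verdict.

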